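Slide the board out to the saw mark and hold it down

ROBOT

A 7-joint arm with a two-finger parallel gripper is mounted at the origin on a cart in front of the work surface, level with it; the furniture and walls round the work are solid. World frame = base frame: x ahead of the robot, y to its left, z up, the work surface at z = 0. Lengths are in m, angles in rad, forces in N, time in s.
With the tool pointing down it reaches from about 0.4 to 0.875 m from the base axis. Payload 6.5 kg.
Tool frame: the origin (TCP) lies at the very end of the fingers, on their centre line; the grasp point (between the pads) lies 19 mm behind it; z points along the fingers, y is the line along which they close (so a half turn about z gives the same grasp; the last joint's range is limited). The gripper opens to 88 mm and grips with 3 to 60 N. Pads are 18 mm wide; open, the fingers measure 123 mm over their backs; the gripper's body (75 mm by 187 mm) begins 45 mm behind the grasp point.
Start: joints at [-1.222, 0.536, -0.004, 1.538, 0.003, 1.067, -0.071], TCP at [0.262, 0.595, 0.239] pointing down, gripper open.
Joint ranges: [-2.7, 2.7], [-0.37, 2.16], [-1.27, 1.26], [0.24, 2.4], [-1.31, 4.45], [0.19, 1.91], [-2.76, 2.76]. Speed limits (rad/s): [2.39, 2.39, 3.14, 3.14, 3.14, 3.14, 3.14].

INTERFACE

Orientations are given as [roll, pitch, yaw] about the fixed x, y, z axes, in that order (R = Rz(yaw) Ry(pitch) Rx(roll)).
In Python, from station import * gives the robot as it stands. The module is installed in compiled form; this text tells all that it offers.
- The arm moves only by the tool apply_moves, never from a script. Its argument "plan" is a list of rows, each an object of numbers: "dx", "dy", "dz": the shift along the tool's x, y, z scaled (see below); "wx", "wy", "wz": the turn, a rotation vector about the tool's x, y, z scaled (see below). In form: [{"dx": .., "dy": .., "dz": .., "wx": .., "wy": .., "wz": ..}, ...]. A call has 1 to 5 rows; each row is the pose to reach, as a shift and turn from the pose commanded when the call began, along the tool's axes at that moment, turning the shorter way round; what a row does not reach only later rows make up. The controller multiplies each number of a shift by 30 cm and each number of a turn by 180 degrees. A row lasts 1/8 s, in which the tool goes at most 62.5 mm and 10.7 degrees, less where a joint would pass 70% of its speed; a pose out of reach is approached as far as the arm can. A call with a number of a shift or a turn outside -1 to 1 is refused whole. A call with a gripper value outside its range is refused whole. "grip" is the closure, from -1 (fully open) to 1 (shut), so that 0 is half open, set as the call begins (left out, the last holds). The fingers move at their own pace and stop on an object; "newtons" is the grip in N (left out, the last holds). Time passes only in rows, so rows that repeat a pose let the fingers close. It gives the time, the measured TCP pose, the force, the opening and the grip force at its end, in the units of the state.
- get_state(): the state, without advancing time (a new reading comes with each control period).
- camera(name): name is "scene" or "top" or "wrist"; returns a dict with "img" (400x640x3 uint8, red, green, blue), "range_z" (400x640 float32, m along the optical axis (not along the pixel's ray), 0 where there is no reading), "mtx" (3x3 intrinsics, pixels), "k1" (the pictures are not rectified: a ray, as slopes to the right and down, at radius r is drawn at 1 + k1 r^2 times it, then the intrinsics apply), "eye" and "rotation" of the camera in the world. Camera axes: x right, y up, looking along -z (the intrinsics and any distortion apply to the point x, -y, -z); pixel columns grow to the right and rows downward; lengths in m; the calibration is good to about 2 mm. A picture is of the moment at which its call begins.
- job_done(): hands the job in; it is judged then, once.
The state is a dict: "clock": time; "qpos": joint angles; "dq": joint speeds; "effort": joint torques, N m; "ee_pos": TCP position; "tool_rot": TCP orientation; "force": force on the tool from outside, world axes, zero at the start; "moment": the same for the moment, N m; "grip_width": finger opening in m; "finger_force": force on a finger pad.
Only numpy, scipy, OpenCV 4.12 (cv2) and the standard library are available. Lean on these libraries where they do the work, as an engineer would, in place of code of your own. Each camera call takes 0.05 s, during which the arm holds its last target. There are 200 camera calls.

TASK

Take hold of the wooden board and, without lifting it off the low stand, square it up with the stand and slide it out over the stand's edge until its leading end is level with the tip of the gauge's pointer. By then more than half of it hangs out and it would tip, so finish while still holding it: keep it flat and straight on the stand, do not let go at the end, and leave the other things on the table alone.

Things in the scene. Friction and masses are not known exactly. Their poses are not given: they have to be found in the camera images.
- board_mid (a point): Centre (half-way up) of the loose board: plain light wood, 340 long x 50 wide x 28 mm high, about 0.3 kg, lying on the stand. Its x axis runs along the length toward the leading end (the gauge's side, to the robot's left), z up. It starts up to 0.17 rad askew, its tail sticking out 50 to 110 mm behind the stand. To be gripped across its 50 mm width, from above; over the stand the fingers must stay above the stand's top, which is 14 mm below this point.
- board_end (a point): Middle of the board's leading end face, half-way up, 170 mm along +x from board_mid; same axes as board_mid.
- stand: Low plywood sawing stand, fixed: top 200 x 140 mm and 18 mm thick on two cheeks, its flat top 75 mm above the table. Origin under its centre at table height; its x axis points outward (to the robot's left), along which the board has to lie, its y axis toward the robot, z up.
- stand_edge (a point): Middle of the stand's outer top edge, 100 mm along the stand's x from its centre and 75 mm above the table; the board overhangs beyond it.
- pointer_tip (a point): Tip of the level tapered pointer of the fixed steel gauge (round foot 48 mm, post 112 mm high) on the table beyond the stand, on the far side of the board's path; the post is 34 mm behind the tip. The tip is level with the board's middle, 50 mm off the stand's centre line, 195 to 225 mm beyond stand_edge. Same axes as the stand: the board's leading end has to come to x = 0 here.
- oilstone: Grey sharpening stone 50 x 150 x 24 mm lying on the table, left of the robot: leave alone. Origin at the centre of its underside.
- tape_roll: Black roll of tape, 61 mm across, 18 mm high, flat on the table behind the stand: leave alone. Origin at the centre of its underside.
- saw_grip: Brown wooden saw handle 169 x 74 x 23 mm lying on the table to the right, beyond the stand: leave alone. Origin at the centre of its underside.

How it is judged:
On the way:
1. the board, held by the gripper and flat on the stand, has been slid out past its balance point (x of board_mid in the frame of stand_edge above 0.005 m and (contact force between board and the fingers above 0.5 N or contact force between board and the arm above 0.5 N) and angle between board_mid's own z axis and vertical below 0.06 rad), for 0.1 s.
At the end, for the whole second after the job is handed in: The board's leading end is within 8 mm of the pointer's tip along the slide, the board is straight with the stand within 0.07 rad, within 40 mm of its centre line, flat (within 0.04 rad) at the height of the stand's top within 6 mm, and the gripper is still holding it (at least 0.5 N) (x of board_end in the frame of pointer_tip between -0.008 and 0.008 m and angle between the x axis of board_mid and the x axis of stand, either way round below 0.07 rad and y of board_mid in the frame of stand between -0.04 and 0.04 m and z of board_mid in the frame of stand between 0.083 and 0.095 m and angle between board_mid's own z axis and vertical below 0.04 rad and (contact force between board and the fingers above 0.5 N or contact force between board and the arm above 0.5 N)); the arm keeps its last pose, push and grip.
It fails at once if the board is lifted off the stand (its middle rises more than 25 mm) (z of board_mid in the frame of stand above 0.114 m).
It fails at once if the board tips (angle between board_mid's own z axis and vertical above 0.2 rad).
It fails at once if another thing on the table is disturbed (distance of any of oilstone, tape_roll, saw_grip from where it was at the start of the episode above 0.02 m).
It also fails if it takes over 32 s, if anything falls off the work surface, if the arm or the gripper's body presses on something with over 40 N, if the wrist force passes 120 N, or if a joint passes its speed limit or range.

## Working session

There is one attempt and no reset: what is moved stays moved. The work goes in short steps, Python scripts to look and compute and a tool call to move; the robot and the scene stay as the last step left them, time stands still between calls to the robot, and variables do not carry over. Pictures are saved under pics/ and viewed, at most 10 in all, crops included, and the job is handed in when it is done.

Besides the shell and the picture viewer there is one more tool, called after "Request:" as name(argument=value, ...), one argument or row to a line, values as JSON. apply_moves: Moves the arm, as the interface text tells. Its arguments: {"type":"object","properties":{"plan":{"type":"array"},"grip":{"type":"number"},"newtons":{"type":"number"}},"required":["plan"]}

```bash
mkdir -p pics; cat > h.py <<'E'
from station import *
import numpy as np, cv2
def cloud(c):
    K=c["mtx"];Z=c["range_z"];h,w=Z.shape
    u,v=np.meshgrid(np.arange(w),np.arange(h))
    d=np.array([c["k1"],0,0,0],float)
    p=cv2.undistortPoints(np.stack([u,v],-1).reshape(-1,1,2).astype(np.float64),np.array(K,float),d).reshape(h,w,2)
    P=np.stack([p[...,0]*Z,-p[...,1]*Z,-Z],-1)
    W=P@np.array(c["rotation"]).T+np.array(c["eye"])
    W[Z<=0]=np.nan
    return W
E
python3 - <<'E'
from h import *
for n in ["scene","top"]:
    c=camera(n); cv2.imwrite(f"pics/{n}0.png",c["img"][...,::-1]); np.savez(f"{n}0.npz",**c)
    print(n,c["eye"],c["rotation"],c["mtx"],c["k1"])
print(get_state())
E
```

```text
scene [-0.02979362 -0.60145636  0.80361352] [ 0.84737702 -0.02090873 -0.77394006] [[406.23741948   0.         318.03553908]
 [  0.         406.23741948 207.00824535]
 [  0.           0.           1.        ]] -0.032456854814473295
top [ 0.44631839 -0.03179663  1.26020291] [ 0.07711614  0.00579557 -1.56282782] [[402.86463281   0.         318.36940666]
 [  0.         402.86463281 205.04465957]
 [  0.           0.           1.        ]] -0.08407885396221887
{'clock': 0.1, 'qpos': array([-1.22220418,  0.53707719, -0.00444444,  1.53874925,  0.00259897,
        1.0673248 , -0.07118319]), 'dq': array([ 8.25465648e-04, -4.42574729e-03, -1.42482202e-03, -1.78511266e-03,
        4.83711669e-04, -2.74303681e-04,  4.26011901e-05]), 'effort': array([ 2.12208703e-03, -5.72083426e+01,  9.93478931e-01, -2.52228963e+01,
       -5.62039751e-02,  1.34901903e-02,  3.23112238e-05]), 'ee_pos': array([0.26173573, 0.59437139, 0.23794498]), 'tool_rot': array([-3.14004381e+00,  1.11074686e-04,  2.72689357e+00]), 'force': array([ 0.13135479,  0.10677781, -0.93763414]), 'moment': array([-0.0267327 ,  0.01349353, -0.05202438]), 'finger_force': 0.0, 'grip_width': 0.08821682586550833}
```

```bash
sed -i 's/np.array(c\["rotation"\]).T/Rotation.from_euler("xyz",c["rotation"]).as_matrix().T/; s/^import numpy.*/&\nfrom scipy.spatial.transform import Rotation/' h.py
python3 - <<'E'
from h import *
for n in ["top","scene"]:
    c=dict(np.load(f"{n}0.npz")); W=cloud(c)
    z=W[...,2]
    for lo,hi in [(-.01,.01),(.015,.03),(.065,.085),(.094,.112)]:
        m=(z>lo)&(z<hi)&(W[...,0]>.2)&(W[...,0]<1)&(abs(W[...,1])<.8)
        print(n,lo,hi,m.sum(),np.median(z[m]), W[m].min(0),W[m].max(0))
E
```

```text
top -0.01 0.01 47265 0.0010478044846640167 [ 0.2001215  -0.44191032 -0.00994853] [0.99993278 0.79992608 0.00999359]
top 0.015 0.03 6156 0.022076609348272824 [ 0.20074788 -0.44503028  0.01500126] [0.99996881 0.79925769 0.02999816]
top 0.065 0.085 7429 0.07350589959185361 [ 0.20109936 -0.44214285  0.06500008] [0.99998329 0.79991312 0.08499161]
top 0.094 0.112 4258 0.1034548712795218 [ 0.20083097 -0.44120383  0.09400854] [0.99963842 0.79997799 0.11198424]
scene -0.01 0.01 31974 -0.002700120689717256 [ 0.33770212 -0.36414854 -0.00999982] [0.99987659 0.79989113 0.00999807]
scene 0.015 0.03 4837 0.020804936451873757 [ 0.36070542 -0.36993871  0.01500333] [0.99973786 0.79839334 0.02999959]
scene 0.065 0.085 4055 0.07206063193684942 [ 0.38356337 -0.37421998  0.06500045] [0.99987673 0.7976767  0.08497242]
scene 0.094 0.112 3236 0.10028399784548336 [ 0.38371244 -0.35712972  0.09400277] [0.99719012 0.79969592 0.11197496]
```

View pics/top0.png

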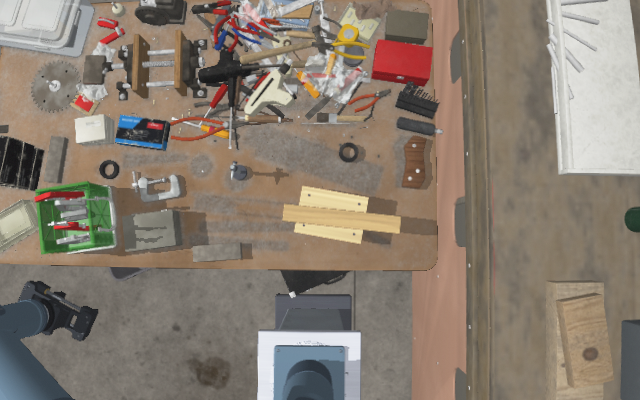

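View pics/scene0.png

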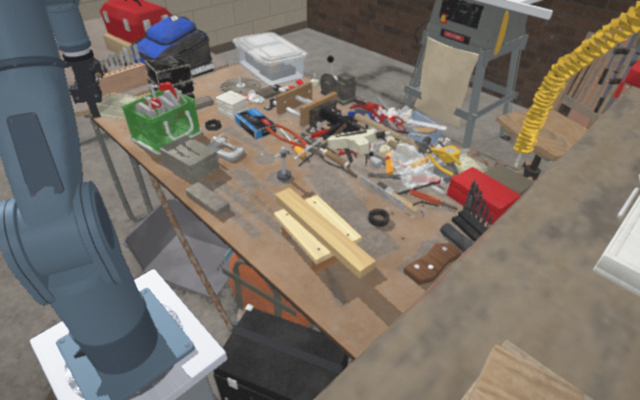

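```bash
python3 - <<'E'
from h import *
def rect(P):
    r=cv2.minAreaRect(P[:,:2].astype(np.float32)*1000); return [np.round(x,1) for x in (r[0],r[1],r[2])]
T={}
for n,roi in [("top",(270,180,410,250)),("scene",(265,180,385,280))]:
    c=dict(np.load(f"{n}0.npz")); W=cloud(c); z=W[...,2]
    x0,y0,x1,y1=roi; R=np.zeros(z.shape,bool); R[y0:y1,x0:x1]=1
    for nm,zz,dz in [("stand",.075,.009),("board",.103,.009)]:
        m=(R&(abs(z-zz)<dz)).astype(np.uint8)
        k,l,s,_=cv2.connectedComponentsWithStats(m,connectivity=8)
        if nm=="board": m=l==1+np.argmax(s[1:,4])
        P=W[m>0]; print(n,nm,len(P),P.mean(0).round(4),np.median(P[:,2]).round(4),rect(P))
    # gauge
    R[:]=0
    if n=="top": R[150:200,215:260]=1
    else: R[135:190,265:305]=1
    P=W[R&(z>.03)&(z<.14)]; print("gauge",P.shape, P.min(0),P.max(0))
    P=W[R&(z>.1)]; print("post",P.mean(0),len(P))
    P=W[R&(z>.07)&(z<.1)];print("ptr",P[np.argsort(P[:,0])][:12].round(3))
c=dict(np.load("top0.npz")); a=cv2.resize(c["img"][150:250,215:415,::-1],None,fx=4,fy=4,interpolation=cv2.INTER_CUBIC); 
c=dict(np.load("scene0.npz")); b=cv2.resize(c["img"][130:200,240:340,::-1],None,fx=2.6,fy=2.6,interpolation=cv2.INTER_CUBIC); 
o=np.zeros((600,800,3),np.uint8); o[:400]=a; o[400:400+b.shape[0],:b.shape[1]]=b; cv2.imwrite("pics/crop.png",o)
E
```

```text
top stand 2013 [ 0.5146 -0.0629  0.0755] 0.0755 [array([504.2, -94.8]), array([290.8, 140.1]), np.float64(80.3)]
top board 2025 [ 0.4973 -0.0893  0.1034] 0.1035 [array([497. , -91.5]), array([340.2,  50.1]), np.float64(84.2)]
gauge (86, 3) [0.61142952 0.21779816 0.03160761] [0.66416051 0.23625541 0.11569385]
post [0.64389064 0.2264805  0.11051594] 18
ptr [[0.611 0.233 0.092]
 [0.615 0.234 0.09 ]
 [0.617 0.23  0.093]
 [0.618 0.234 0.087]
 [0.62  0.233 0.095]
 [0.621 0.231 0.089]
 [0.623 0.23  0.094]
 [0.623 0.227 0.093]
 [0.624 0.234 0.089]
 [0.626 0.23  0.093]
 [0.626 0.228 0.092]
 [0.626 0.234 0.092]]
scene stand 1829 [ 0.4969 -0.0792  0.0727] 0.072 [array([504.5, -96.8]), array([336.3, 141.3]), np.float64(80.3)]
scene board 2019 [ 0.4934 -0.1115  0.0998] 0.0998 [array([497., -94.]), array([338.6,  53.4]), np.float64(84.4)]
gauge (260, 3) [0.52798881 0.06211025 0.03002232] [0.81511718 0.38368385 0.10890517]
post [0.62384212 0.1946006  0.10426474] 17
ptr [[0.528 0.07  0.099]
 [0.531 0.07  0.098]
 [0.533 0.068 0.098]
 [0.536 0.067 0.097]
 [0.614 0.231 0.085]
 [0.614 0.226 0.087]
 [0.618 0.226 0.089]
 [0.618 0.226 0.085]
 [0.62  0.224 0.089]
 [0.621 0.226 0.084]
 [0.624 0.224 0.084]
 [0.625 0.224 0.087]]
```

View pics/crop.png

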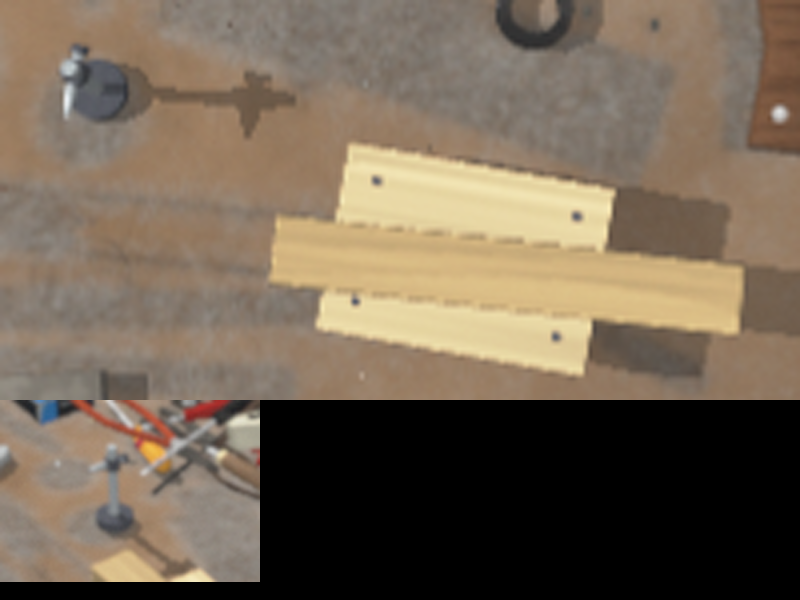

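```bash
cat >> h.py <<'E'
def ray(c,u,v,z):
    """world point of pixel at height z"""
    p=cv2.undistortPoints(np.array([[[u,v]]],float),np.array(c["mtx"],float),np.array([c["k1"],0,0,0.])).ravel()
    d=Rotation.from_euler("xyz",c["rotation"]).apply([p[0],-p[1],-1]); e=np.array(c["eye"])
    return e+d*(z-e[2])/d[2]
def rect(P):
    r=cv2.minAreaRect(P[:,:2].astype(np.float32)*1000); return np.round([*r[0],*r[1],r[2]],1)
E
python3 - <<'E'
from h import *
c=dict(np.load("top0.npz")); W=cloud(c); z=W[...,2]
print("tip",ray(c,231.6,179.1,.089))
# stand corners from the crop, board corners
f=lambda a,b:(215+(a+.5)/4-.5,150+(b+.5)/4-.5)
S=np.array([ray(c,*f(*p),.075) for p in [(349,142),(614,188),(585,376),(316,329)]])
B=np.array([ray(c,*f(*p),.103) for p in [(277,215),(744,265),(740,334),(269,283)]])
for n,Q in (("stand",S),("board",B)):
    print(n,Q.mean(0).round(4),rect(Q)); print(Q[:,:2].round(4).tolist())
s=dict(np.load("scene0.npz")); g=lambda a,b:(240+(a+.5)/2.6-.5,130+(b+.5)/2.6-.5)
print("tip scene",ray(s,*g(92,67),.089))
# triangulate the centre of the board's top and of the stand's top edge height: project top-view corners into scene
E
```

```text
tip [0.61151942 0.23201977 0.089     ]
stand [ 0.511 -0.062  0.075] [511.  -62.3 200.7 140.3  80.5]
[[0.5967, 0.0252], [0.5639, -0.1711], [0.4253, -0.1497], [0.4582, 0.0479]]
board [ 0.4983 -0.0912  0.103 ] [498.3 -91.6 340.5  49.7  84.2]
[[0.5398, 0.0752], [0.5062, -0.2617], [0.4565, -0.2585], [0.4907, 0.0802]]
tip scene [0.61775107 0.22999209 0.089     ]
```

```bash
cat >> h.py <<'E'
def go(x,y,z,yawdeg,s=None):
    s=s or get_state(); R=Rotation.from_euler("xyz",s["tool_rot"]); T=Rotation.from_euler("xyz",[np.pi,0,np.radians(yawdeg)])
    d=R.inv().apply(np.array([x,y,z])-s["ee_pos"])/.3; w=(R.inv()*T).as_rotvec()/np.pi
    print("d",d.round(4),"w",w.round(4))
E
python3 -c "
from h import *
go(.38,.25,.25,120);go(.498,-.0915,.25,84.2)"
```

```text
d [-0.8233 -0.8918 -0.0387] w [-5.000e-04  2.000e-04  2.013e-01]
d [-1.642  -1.7752 -0.0373] w [-4.000e-04  3.000e-04  4.002e-01]
```

Request:
apply_moves(
  plan=[
    {"dx": -0.82,"dy": -0.89,"dz": -0.04,"wz": 0.2},
    {"dx": -0.82,"dy": -0.89,"dz": -0.04,"wz": 0.2},
    {"dx": -0.82,"dy": -0.89,"dz": -0.04,"wz": 0.2},
    {"dx": -0.82,"dy": -0.89,"dz": -0.04,"wz": 0.2},
    {"dx": -0.82,"dy": -0.89,"dz": -0.04,"wz": 0.2},
  ],
  grip=-1,
)

```text
schema error: expected keys dx, dy, dz, wx, wy, wz
```

```bash
python3 -c "
from h import *
go(.498,-.0915,.25,84.2)"
```

```text
d [-1.642  -1.7752 -0.0373] w [-4.000e-04  3.000e-04  4.002e-01]
```

Request:
apply_moves(
  plan=[
    {"dx": -0.82,"dy": -0.89,"dz": -0.04,"wx": 0,"wy": 0,"wz": 0.2},
    {"dx": -0.82,"dy": -0.89,"dz": -0.04,"wx": 0,"wy": 0,"wz": 0.2},
    {"dx": -0.82,"dy": -0.89,"dz": -0.04,"wx": 0,"wy": 0,"wz": 0.2},
    {"dx": -0.82,"dy": -0.89,"dz": -0.04,"wx": 0,"wy": 0,"wz": 0.2},
    {"dx": -0.82,"dy": -0.89,"dz": -0.04,"wx": 0,"wy": 0,"wz": 0.2},
  ],
  grip=-1,
)

```text
clock: 0.72
ee_pos: [0.3633, 0.2973, 0.249]
tool_rot: [-3.142, 0.0, 2.098]
force: [0.8, -0.1, 0.2]
grip_width: 0.0882
finger_force: 0.0
```

```bash
python3 -c "
from h import *
print(get_state()['ee_pos']);go(.39,.20,.25,115);go(.498,-.0915,.25,84.2)"
```

```text
[0.36334121 0.2972714  0.2489915 ]
d [-0.3249 -0.0863 -0.0033] w [-0.      0.      0.0289]
d [-1.3458 -0.2639 -0.0032] w [-0.   0.   0.2]
```

Request:
apply_moves(
  plan=[
    {"dx": -1,"dy": -0.19,"dz": 0,"wx": 0,"wy": 0,"wz": 0.2},
    {"dx": -1,"dy": -0.19,"dz": 0,"wx": 0,"wy": 0,"wz": 0.2},
    {"dx": -1,"dy": -0.19,"dz": 0,"wx": 0,"wy": 0,"wz": 0.2},
    {"dx": -1,"dy": -0.19,"dz": 0,"wx": 0,"wy": 0,"wz": 0.2},
    {"dx": -1,"dy": -0.19,"dz": 0,"wx": 0,"wy": 0,"wz": 0.2},
  ],
)

```text
clock: 1.35
ee_pos: [0.4651, 0.0093, 0.2491]
tool_rot: [3.141, -0.0, 1.469]
force: [0.1, 0.9, -0.5]
grip_width: 0.0881
finger_force: 0.0
```

```bash
python3 - <<'E'
from h import *
print(get_state()['ee_pos']);go(.498,-.0915,.18,84.2);go(.498,-.0915,.10,84.2)
c=camera("wrist"); cv2.imwrite("pics/w1.png",c["img"][...,::-1]); np.savez("w1.npz",**c); print(c["eye"],c["rotation"])
W=cloud(c); z=W[...,2]
for zz in (.075,.103):
    m=(abs(z-zz)<.007)&(abs(W[...,0]-.5)<.12)&(abs(W[...,1]+.08)<.25); P=W[m]; print(zz,m.sum(),np.median(P[:,2]),rect(P))
E
```

```text
[0.46512454 0.0093455  0.249108  ]
d [-0.3233  0.1431  0.2304] w [ 0.0001 -0.     -0.0002]
d [-0.3233  0.1431  0.497 ] w [ 0.0001 -0.     -0.0002]
[0.47372479 0.08813008 0.39586373] [-0.31043658 -0.0003137  -0.10117774]
0.075 13908 0.07581277793561284 [513.1 -46.4 234.7 140.4  80.4]
0.103 14459 0.1037898798286252 [498.8 -81.9 318.5  50.7  84.2]
```

View pics/w1.png

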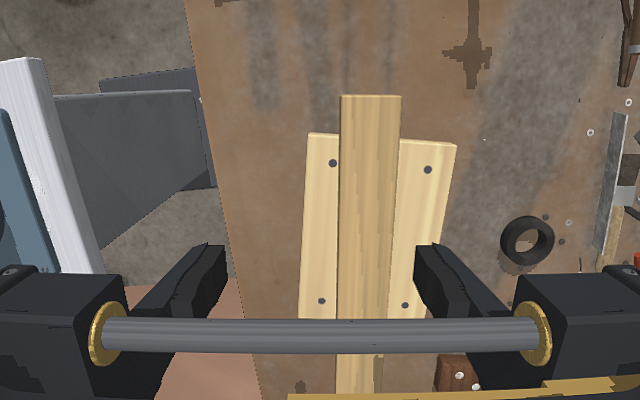

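Request:
apply_moves(
  plan=[
    {"dx": -0.16,"dy": 0.07,"dz": 0.1,"wx": 0,"wy": 0,"wz": 0},
    {"dx": -0.323,"dy": 0.143,"dz": 0.2,"wx": 0,"wy": 0,"wz": 0},
    {"dx": -0.323,"dy": 0.143,"dz": 0.35,"wx": 0,"wy": 0,"wz": 0},
    {"dx": -0.323,"dy": 0.143,"dz": 0.43,"wx": 0,"wy": 0,"wz": 0},
    {"dx": -0.323,"dy": 0.143,"dz": 0.43,"wx": 0,"wy": 0,"wz": 0},
  ],
)

```text
clock: 2.02
ee_pos: [0.4963, -0.0889, 0.1185]
tool_rot: [-3.137, 0.0, 1.47]
force: [-0.5, -0.3, 0.1]
grip_width: 0.088
finger_force: 0.0
```

```bash
python3 - <<'E'
from h import *
s=get_state();print(s['ee_pos'],s['force']);go(.498,-.0915,.081,84.2)
E
```

```text
[ 0.49625647 -0.0889383   0.11849668] [-0.46615029 -0.2844809   0.08092775]
d [-0.0079  0.0072  0.125 ] w [-0.0013  0.0001  0.0002]
```

Request:
apply_moves(
  plan=[
    {"dx": 0,"dy": 0,"dz": 0.04,"wx": 0,"wy": 0,"wz": 0},
    {"dx": 0,"dy": 0,"dz": 0.09,"wx": 0,"wy": 0,"wz": 0},
    {"dx": 0,"dy": 0,"dz": 0.125,"wx": 0,"wy": 0,"wz": 0},
    {"dx": 0,"dy": 0,"dz": 0.125,"wx": 0,"wy": 0,"wz": 0},
  ],
)

```text
clock: 2.52
ee_pos: [0.4973, -0.0891, 0.0818]
tool_rot: [-3.14, 0.0, 1.47]
force: [1.2, 0.8, 0.1]
grip_width: 0.0881
finger_force: 0.0
```

```bash
python3 - <<'E'
from h import *
s=get_state();print(s['ee_pos'],s['force'],s['tool_rot']);go(.498,-.0915,.081,84.2)
E
```

```text
[ 0.49726143 -0.08912704  0.08180529] [1.20564688 0.76733211 0.06803061] [-3.14009676e+00  1.92165265e-05  1.47018493e+00]
d [-0.0076  0.0032  0.0027] w [-0.0005  0.      0.0002]
```

Request:
apply_moves(
  plan=[
    {"dx": 0,"dy": 0,"dz": 0,"wx": 0,"wy": 0,"wz": 0},
    {"dx": 0,"dy": 0,"dz": 0,"wx": 0,"wy": 0,"wz": 0},
    {"dx": 0,"dy": 0,"dz": 0,"wx": 0,"wy": 0,"wz": 0},
    {"dx": 0,"dy": 0,"dz": 0,"wx": 0,"wy": 0,"wz": 0},
    {"dx": 0,"dy": 0,"dz": 0,"wx": 0,"wy": 0,"wz": 0},
  ],
  grip=1,
  newtons=35,
)

```text
clock: 3.15
ee_pos: [0.4978, -0.0892, 0.0827]
tool_rot: [-3.142, -0.0, 1.47]
force: [-1.5, 0.8, 2.6]
grip_width: 0.0495
finger_force: 35.0
```

```bash
python3 - <<'E'
from h import *
s=get_state();print(s['ee_pos'],s['force'],s['tool_rot'])
c=np.array([.511,-.062]);a=np.radians(80.4);ux=np.array([np.cos(a),np.sin(a)])
z=s['ee_pos'][2]
x0=(s['ee_pos'][:2]-c)@ux; print("x0",x0)
for x in (-.03+.003,.04,.10,.1365+.0025): 
    p=c+ux*x; print(x,p); go(*p,z,80.4)
E
```

```text
[ 0.49782696 -0.08919867  0.08267396] [-1.49505834  0.81452371  2.55556862] [-3.14157795e+00 -1.19411879e-04  1.47022870e+00]
x0 -0.029014633034797982
-0.027 [ 0.50649724 -0.08862189]
d [0.0048 0.0286 0.    ] w [-0.     -0.      0.0213]
0.04 [ 0.51767075 -0.02256016]
d [0.2276 0.0435 0.    ] w [-0.     -0.      0.0213]
0.1 [0.52767687 0.0365996 ]
d [4.272e-01 5.690e-02 1.000e-04] w [-0.     -0.      0.0213]
0.139 [0.53418086 0.07505345]
d [5.569e-01 6.560e-02 1.000e-04] w [-0.     -0.      0.0213]
```

Request:
apply_moves(
  plan=[
    {"dx": 0.005,"dy": 0.015,"dz": 0,"wx": 0,"wy": 0,"wz": 0.01},
    {"dx": 0.01,"dy": 0.029,"dz": 0,"wx": 0,"wy": 0,"wz": 0.021},
    {"dx": 0.08,"dy": 0.034,"dz": 0,"wx": 0,"wy": 0,"wz": 0.021},
    {"dx": 0.15,"dy": 0.039,"dz": 0,"wx": 0,"wy": 0,"wz": 0.021},
    {"dx": 0.22,"dy": 0.043,"dz": 0,"wx": 0,"wy": 0,"wz": 0.021},
  ],
)

```text
clock: 3.78
ee_pos: [0.5176, -0.0255, 0.0827]
tool_rot: [3.141, 0.001, 1.403]
force: [-0.1, -3.2, 1.9]
grip_width: 0.0496
finger_force: 35.0
```

```bash
cat >> h.py <<'E'
def check(tag):
    s=get_state(); print(s['ee_pos'].round(4),s['force'].round(1),s['tool_rot'].round(4),s['finger_force'])
    ctr=np.array([.511,-.062]);a=np.radians(80.4);ux=np.array([np.cos(a),np.sin(a)]);uy=np.array([-ux[1],ux[0]])
    for n in ("top","wrist"):
        c=camera(n); np.savez(f"{tag}_{n}.npz",**c); cv2.imwrite(f"pics/{tag}_{n}.png",c["img"][...,::-1])
        W=cloud(c); q=W[...,:2]-ctr; X=q@ux; Y=q@uy; z=W[...,2]
        m=(abs(z-.103)<.007)&(abs(Y)<.045)&(X>-.25)&(X<.33)
        # board top points ahead of the gripper
        k,l,st,_=cv2.connectedComponentsWithStats(m.astype(np.uint8))
        hx=(s['ee_pos'][:2]-ctr)@ux
        m&=X>hx+.05
        xe=np.percentile(X[m],[95,99,100]); b=np.polyfit(X[m],Y[m],1); 
        f=np.polyfit(X[m],z[m],1)
        print(n,m.sum(),"end x",xe.round(4),"slope rel stand",b.round(4),"z slope",f.round(4), "tip seen", [W[(z>.08)&(z<.1)&(X>.25)&(X<.36)&(Y<-.03)&(Y>-.09)][:,:2].shape])
        P=W[(z>.08)&(z<.1)&(X>.27)&(X<.34)&(Y<-.035)&(Y>-.09)]
        if len(P): 
            Yp=(P[:,:2]-ctr)@uy; Xp=(P[:,:2]-ctr)@ux; i=np.argsort(-Yp)[:6]; print(" tip X",Xp[i].round(4),"Y",Yp[i].round(4))
E
python3 - <<'E'
from h import *
check("c1")
s=get_state(); c=np.array([.511,-.062]);a=np.radians(80.4);ux=np.array([np.cos(a),np.sin(a)])
for x in (.10,.1365,.1385): go(*(c+ux*x),s['ee_pos'][2],80.4)
E
```

```text
[ 0.5176 -0.0255  0.0827] [-0.1 -3.2  1.9] [3.1410e+00 1.3000e-03 1.4028e+00] 34.999421210959554
top 506 end x [0.201  0.2039 0.2052] slope rel stand [ 0.0316 -0.0055] z slope [-0.0035  0.1041] tip seen [(35, 2)]
 tip X [0.3084 0.3092 0.309  0.3065 0.3097 0.3067] Y [-0.05   -0.0531 -0.0556 -0.0563 -0.0586 -0.0591]
wrist 25134 end x [0.1445 0.1465 0.1474] slope rel stand [ 0.0003 -0.0008] z slope [-1.000e-04  1.037e-01] tip seen [(0, 2)]
d [ 0.1997 -0.0006  0.0002] w [ 0.0002 -0.0004  0.0011]
d [ 3.214e-01 -2.000e-04  4.000e-04] w [ 0.0002 -0.0004  0.0011]
d [ 3.281e-01 -2.000e-04  4.000e-04] w [ 0.0002 -0.0004  0.0011]
```

Request:
apply_moves(
  plan=[
    {"dx": 0.06,"dy": 0,"dz": 0,"wx": 0,"wy": 0,"wz": 0.001},
    {"dx": 0.12,"dy": 0,"dz": 0,"wx": 0,"wy": 0,"wz": 0.001},
    {"dx": 0.18,"dy": 0,"dz": 0,"wx": 0,"wy": 0,"wz": 0.001},
    {"dx": 0.24,"dy": 0,"dz": 0,"wx": 0,"wy": 0,"wz": 0.001},
    {"dx": 0.3,"dy": 0,"dz": 0,"wx": 0,"wy": 0,"wz": 0.001},
  ],
)

```text
clock: 4.5
ee_pos: [0.5323, 0.0652, 0.0824]
tool_rot: [-3.141, 0.0, 1.401]
force: [0.7, -2.7, 2.1]
grip_width: 0.0497
finger_force: 35.0
```

Request:
apply_moves(
  plan=[
    {"dx": 0,"dy": 0,"dz": 0,"wx": 0,"wy": 0,"wz": 0},
    {"dx": 0,"dy": 0,"dz": 0,"wx": 0,"wy": 0,"wz": 0},
    {"dx": 0,"dy": 0,"dz": 0,"wx": 0,"wy": 0,"wz": 0},
  ],
)

```text
clock: 4.88
ee_pos: [0.5324, 0.0645, 0.0826]
tool_rot: [3.141, -0.001, 1.401]
force: [0.4, 2.4, 2.4]
grip_width: 0.0498
finger_force: 35.0
```

```bash
python3 - <<'E'
from h import *
check("c2")
c=np.load("c2_top.npz"); s=camera("scene")
a=cv2.resize(c["img"][150:250,200:400,::-1],None,fx=4,fy=4,interpolation=cv2.INTER_CUBIC)
b=cv2.resize(s["img"][135:235,220:340,::-1],None,fx=2,fy=2,interpolation=cv2.INTER_CUBIC)
o=np.zeros((600,800,3),np.uint8); o[:400]=a; o[400:600,:240]=b; w=np.load("c2_wrist.npz")["img"][...,::-1]; o[400:600,300:620]=cv2.resize(w,(320,200)); cv2.imwrite("pics/crop2.png",o)
E
```

```text
[0.5324 0.0645 0.0826] [0.4 2.4 2.4] [ 3.1415e+00 -9.0000e-04  1.4014e+00] 34.9997325707227
top 279 end x [0.2943 0.2962 0.2973] slope rel stand [ 0.0074 -0.0021] z slope [0.0049 0.102 ] tip seen [(36, 2)]
 tip X [0.3085 0.308  0.3088 0.3065 0.3094 0.3065] Y [-0.0501 -0.0526 -0.0555 -0.0563 -0.0585 -0.059 ]
wrist 23753 end x [0.2322 0.2341 0.2348] slope rel stand [-0.0019 -0.0002] z slope [-0.0037  0.1041] tip seen [(0, 2)]
```

View pics/crop2.png

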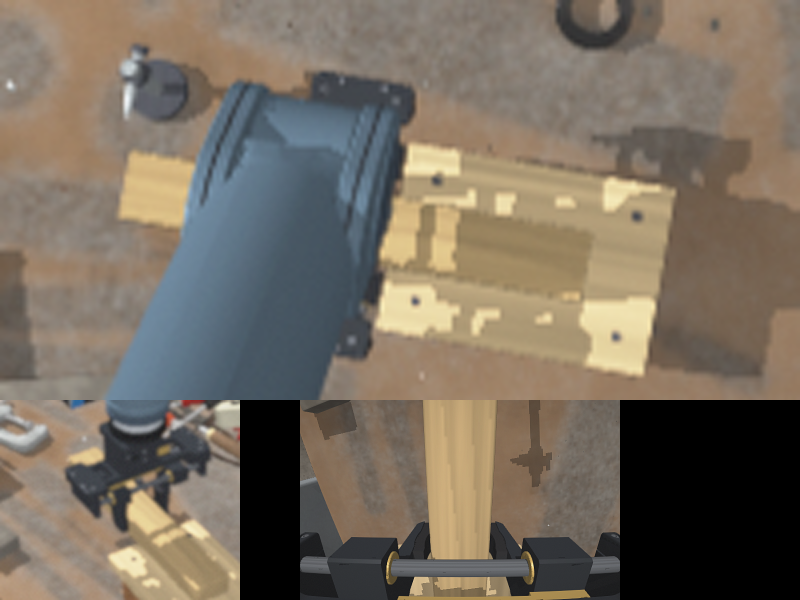

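```bash
python3 - <<'E'
from h import *
c=dict(np.load("c2_top.npz"));f=lambda a,b:(200+(a+.5)/4-.5,150+(b+.5)/4-.5)
ctr=np.array([.511,-.062]);a=np.radians(80.4);ux=np.array([np.cos(a),np.sin(a)]);uy=np.array([-ux[1],ux[0]])
for p,z in [((130,150),.103),((118,219),.103),((128,118),.089)]:
    q=ray(c,*f(*p),z)[:2]-ctr; print(p,(q@ux).round(4),(q@uy).round(4))
print("grip x",(get_state()["ee_pos"][:2]-ctr)@ux)
E
```

```text
(130, 150) 0.2972 -0.0258
(118, 219) 0.2962 0.0251
(128, 118) 0.3066 -0.05
grip x 0.12766890000925765
```

Request:
apply_moves(
  plan=[
    {"dx": 0.012,"dy": 0,"dz": 0,"wx": 0,"wy": 0,"wz": 0},
    {"dx": 0.024,"dy": 0,"dz": 0,"wx": 0,"wy": 0,"wz": 0},
    {"dx": 0.035,"dy": 0,"dz": 0,"wx": 0,"wy": 0,"wz": 0},
    {"dx": 0.035,"dy": 0,"dz": 0,"wx": 0,"wy": 0,"wz": 0},
    {"dx": 0.035,"dy": 0,"dz": 0,"wx": 0,"wy": 0,"wz": 0},
  ],
)

```text
clock: 5.65
ee_pos: [0.5339, 0.0745, 0.0825]
tool_rot: [-3.141, -0.0, 1.401]
force: [-0.1, -0.9, -0.4]
grip_width: 0.0494
finger_force: 35.0
```

```bash
python3 - <<'E'
from h import *
check("c3")
c=np.load("c3_top.npz")
cv2.imwrite("pics/crop3.png",cv2.resize(c["img"][165:215,215:275,::-1],None,fx=10,fy=10,interpolation=cv2.INTER_CUBIC))
E
```

```text
[0.5339 0.0745 0.0825] [-0.1 -0.9 -0.4] [-3.1413e+00 -1.0000e-04  1.4013e+00] 35.00007966533303
top 248 end x [0.3045 0.3068 0.307 ] slope rel stand [ 0.0107 -0.0025] z slope [-0.0169  0.1075] tip seen [(40, 2)]
 tip X [0.3086 0.3083 0.3094 0.3068 0.3093 0.3067] Y [-0.0501 -0.0526 -0.0558 -0.0565 -0.0584 -0.0591]
wrist 23837 end x [0.2425 0.2445 0.2454] slope rel stand [-0.0014 -0.0002] z slope [-0.0059  0.1043] tip seen [(0, 2)]
```

View pics/crop3.png

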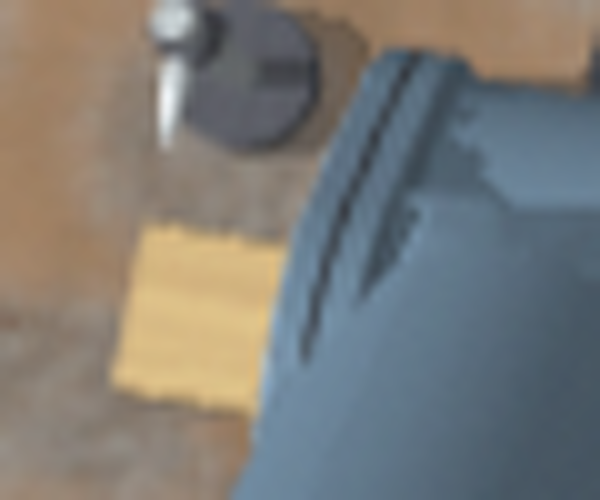

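The picture shows the board's end edge, at crop (145,225) to (112,385), in line with the pointer tip at (166,148) once height parallax is allowed for. They are within about 2 mm, and the board is straight, flat and held.

```bash
python3 -c "
from station import *
print(job_done())"
```

```text
the job is handed in; nothing more can be done
None
```

I squared the board with the stand and slid it out until its leading end was within about 2 mm of the pointer tip (by my camera measurement), then handed the job in while still gripping it at 35 N; no verdict came back.

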